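# Swap bottles on the vortex mixer and hold the new one pressed

## Robot

A 6-joint arm with a two-finger parallel gripper is mounted at the origin on a cart in front of the work surface, level with it; the furniture and walls round the work are solid. World frame = base frame: x ahead of the robot, y to its left, z up, the work surface at z = 0. Lengths are in m, angles in rad, forces in N, time in s.
With the tool pointing down it reaches from about 0.25 to 0.725 m from the base axis. Payload 4 kg.
Tool frame: the origin (TCP) lies at the very end of the fingers, on their centre line; the grasp point (between the pads) lies 19 mm behind it; z points along the fingers, y is the direction in which the jaws open and shut (so a half turn about z gives the same grasp; the last joint's range is limited). The gripper opens to 85 mm and grips with 20 to 120 N. Pads are 22 mm wide; open, the fingers measure 114 mm over their backs; the gripper's body (76 mm by 85 mm) begins 54 mm behind the grasp point. The pads swing forward as they close: fully open they stand 13 mm farther back than shut.
Start: joints at [1.335, 0.241, 0.005, 1.335, 0, 1.571], TCP at [0.117, 0.486, 0.231] pointing down, gripper open.
Joint ranges: [-2.72, 2.72], [-1.05, 1.87], [-1.09, 1.28], [-1.99, 2.15], [-1.42, 1.44], [-3.14, 3.14]. Speed limits (rad/s): [2.79, 2.79, 3.14, 3.14, 3.14, 3.14].

## Interface

Orientations are given as a unit quaternion [x, y, z, w].
In Python, from workcell import bot, camera gives the robot as it stands. The module is installed in compiled form; this text tells all that it offers.
- The arm moves only by the tool send_rows, never from a script. Its argument "deltas" is a list of rows, each an object with "grip": the opening, from 0 (shut) to 1 (fully open); "translation": the shift along the tool's x, y, z in m, a list of three; "twist": the turn, a rotation vector about the tool's x, y, z in degrees, a list of three. A call has 1 to 5 rows; each row is the pose to reach, as a shift and turn from the pose measured when the call began, along the tool's axes at that moment; what a row does not reach only later rows make up. A row lasts 1/8 s, in which the tool goes at most 62.5 mm and 10.7 degrees, less where a joint would pass 70% of its speed; a pose out of reach is approached as far as the arm can. A call with a gripper value outside its range is refused whole. The fingers move at their own pace and stop on an object; the grip force is fixed at half the most. Time passes only in rows, so rows that repeat a pose let the fingers close. It gives the time, the measured TCP pose, the force and the opening at its end, in the units of the state.
- bot.get_obs(): the state, without advancing time (a new reading comes with each control period).
- camera(name): name is "scene" or "top" or "wrist"; returns a dict with "color" (480x640x3 uint8, blue, green, red), "intrinsics" (3x3 intrinsics, pixels), "k1" (the pictures are not rectified: a ray, as slopes to the right and down, at radius r is drawn at 1 + k1 r^2 times it, then the intrinsics apply), "xyz" and "rotation" of the camera in the world. Camera axes: x right, y down, z forward; pixel columns grow to the right and rows downward; lengths in m; the calibration is good to about 2 mm. A picture is of the moment at which its call begins. There is no depth.
- bot.job_done(): hands the job in, once; it reports no verdict.
The state is a dict: "clock": time; "joint_pos": joint angles; "joint_vel": joint speeds; "tau": joint torques, N m; "eef_pos": TCP position; "tool_rot": TCP orientation; "ft_force": force on the tool from outside, world axes, zero at the start; "ft_torque": the same for the moment, N m; "grip_width": finger opening in m.
Only numpy, scipy, OpenCV 4.12 (cv2) and the standard library are available. Lean on these libraries where they do the work, as an engineer would, in place of code of your own. Each camera call takes 0.05 s, during which the arm holds its last target.

## Task

The amber bottle standing in the cup of the vortex mixer is mixed: take it out and lower or drop it from close above into the wire collection basket. Then take the other amber bottle from the bench, stand it upright in the mixer's spring-loaded cup and press it down to half of the cup's travel (6 mm of 12 mm, the collar edge in the middle of the green band), as one does to keep the mixer running. Finish holding it there, still gripped and pressed down; leave the green-capped and blue-capped bottles alone.

Things in the scene. Friction and masses are not known exactly. Their poses are not given: they have to be found in the camera images.
- mixer: Vortex mixer, fixed to the bench: white foot 130x115 mm (x, y) with a smaller blue upper housing 110x100 mm, top of the housing 85 mm above the bench, dark steel collar of radius 30 mm on it up to 91 mm. Its black rubber cup stands in the middle above the collar. Origin: centre of the underside; z up, front panel (knob, switch) on its -x side. Its place and yaw vary.
- mixer_seat (a point): Centre of the inner floor of the mixer's black rubber cup, on the cup's axis; moves down with the cup. 109 mm above the bench when the cup is up. The round cup is 14 mm deep inside, inner radius 19 mm at the floor widening to 24 mm at the rim, wall 3.5 mm; the rim is 123 mm above the bench when up. The amber bottles (radius 17 mm) stand in it loosely.
- mixer_cup (a joint): Travel of the spring-loaded cup straight down, m: 0 = fully up (at rest, also with a bottle merely standing in it), 0.012 = bottom stop. It springs back when let go. Pushing force needed about 2 N to start it, then 1 N more for each mm: about 8 N at 6 mm and 14 N at 12 mm. The stem under the cup carries a 6 mm wide green band: the collar's top edge crosses the band while the travel is 3 to 9 mm, its middle is 6 mm.
- mixed_bottle: The mixed bottle, standing in the mixer's cup at the start: amber bottle with black screw cap, 34 mm in diameter and 78 mm tall (body 62 mm, cap 25 mm in diameter above), about 60 g. Origin: centre of its underside; z along its axis to the cap (within 0.05 rad).
- mixed_mid (a point): A point on the axis of the mixed bottle, 36 mm above its underside.
- next_bottle: The next bottle, standing on the bench: same amber bottle with black cap, 34 mm in diameter and 78 mm tall (body 62 mm), about 60 g. Origin: centre of its underside; z along its axis to the cap (within 0.05 rad).
- basket: Wire collection basket of steel wire, fixed to the bench, open on top, 190x140 mm outside (x, y), 60 mm high, wall and floor 4 mm. Origin: centre of the underside; z up.
- basket_floor (a point): Centre of the inner floor of the wire basket, 4 mm above the bench; axes as the basket's (x along the 190 mm side).
- green_bottle: White bottle with green cap, 45 mm in diameter, 92 mm tall, loose on the bench; leave alone. Origin: centre of its underside.
- blue_bottle: White bottle with blue cap, 45 mm in diameter, 92 mm tall, loose on the bench; leave alone. Origin: centre of its underside.
Mind the look-alikes: they are no part of the job. Leave any yellow look-alike of the mixed_bottle alone.

How it is judged:
By the outcome, as a careful person would: the job done as asked, in the order asked, and still so for the second after the job is handed in, while the arm keeps its last pose, push and grip.
It also fails if it takes over 59 s, if anything falls off the work surface, if the arm or the gripper's body presses on something with over 40 N, if the wrist force passes 120 N, or if a joint passes its speed limit or range.

## Working session

There is one attempt and no reset: what is moved stays moved. The work goes in short steps, Python scripts to look and compute and a tool call to move; the robot and the scene stay as the last step left them, time stands still between calls to the robot, and variables do not carry over. Pictures are saved under pics/ and viewed, and the job is handed in when it is done.

Besides the shell and the picture viewer there is one more tool, called after "Emit:" as name([rows], argument=value, ...), one row to a line, values as JSON. send_rows: Moves the arm, as the interface text tells. Its arguments: {"type":"object","properties":{"deltas":{"type":"array","items":{"type":"object","properties":{"grip":{"type":"number"},"translation":{"type":"array","items":{"type":"number"}},"twist":{"type":"array","items":{"type":"number"}}}}}},"required":["deltas"]}

```bash
mkdir -p pics; cat > h.py <<'E'
import numpy as np, cv2
from workcell import bot, camera
from scipy.spatial.transform import Rotation as R
def ray(c,u,v):
    K=np.array(c["intrinsics"]);d=np.array([float(c["k1"]),0,0,0,0])
    # drawn = (1+k1 r^2) * true : OpenCV model
    p=cv2.undistortPoints(np.array([[[u,v]]],float),K,d)[0,0]
    Rm=np.array(c["rotation"]); 
    if Rm.shape!=(3,3): Rm=R.from_quat(Rm).as_matrix()
    return np.array(c["xyz"]),Rm@np.array([p[0],p[1],1.])
def plane(c,u,v,z):
    o,d=ray(c,u,v); return o+d*(z-o[2])/d[2]
def proj(c,P):
    Rm=np.array(c["rotation"]); 
    if Rm.shape!=(3,3): Rm=R.from_quat(Rm).as_matrix()
    q=Rm.T@(np.array(P)-np.array(c["xyz"])); x,y=q[0]/q[2],q[1]/q[2]; s=1+float(c["k1"])*(x*x+y*y)
    K=np.array(c["intrinsics"]); return K[0,0]*x*s+K[0,2],K[1,1]*y*s+K[1,2]
E
python3 - <<'E'
from h import *
o=bot.get_obs(); print({k:np.round(v,3) for k,v in o.items()})
import pickle
for n in("scene","top","wrist"):
    c=camera(n); cv2.imwrite(f"pics/{n}0.png",c["color"]); pickle.dump(c,open(n+"0.pkl","wb"))
    print(n,c["intrinsics"],c["k1"],c["xyz"],c["rotation"])
E
```

```text
{'clock': np.float64(0.0), 'joint_pos': array([1.335, 0.241, 0.004, 1.335, 0.   , 1.571]), 'joint_vel': array([-0.   ,  0.002, -0.   ,  0.001,  0.001, -0.   ]), 'tau': array([-1.0000e-03, -3.7231e+01,  2.5241e+01,  1.7000e-02, -0.0000e+00,
       -0.0000e+00]), 'eef_pos': array([0.117, 0.486, 0.23 ]), 'tool_rot': array([ 0.118,  0.993, -0.001, -0.   ]), 'ft_force': array([-0.533,  0.08 , -0.137]), 'ft_torque': array([-0.066,  0.059,  0.03 ]), 'grip_width': np.float64(0.085)}
scene [[574.9776257    0.         319.07456395]
 [  0.         574.9776257  236.22703423]
 [  0.           0.           1.        ]] -0.056896946910651086 [-0.33167444 -0.87427134  0.72162471] [ 0.78813889 -0.31966991  0.19540656 -0.48832828]
top [[558.55826035   0.         317.12628112]
 [  0.         558.55826035 240.6180288 ]
 [  0.           0.           1.        ]] -0.1688189666713041 [0.23494767 0.01788998 1.51499105] [ 0.71025479 -0.69648374  0.07291691 -0.07163559]
wrist [[337.69572255   0.         317.15254512]
 [  0.         337.69572255 237.67356304]
 [  0.           0.           1.        ]] -0.038343691958170216 [0.04347496 0.50212643 0.37264463] [0.77688691 0.6123663  0.09062277 0.11507283]
```

View pics/scene0.png

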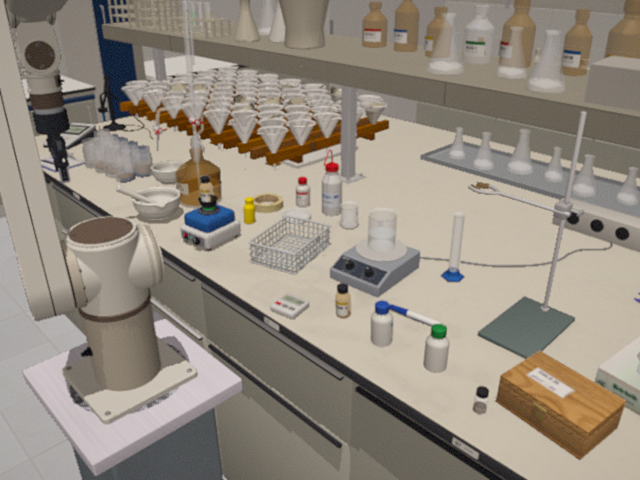

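View pics/top0.png

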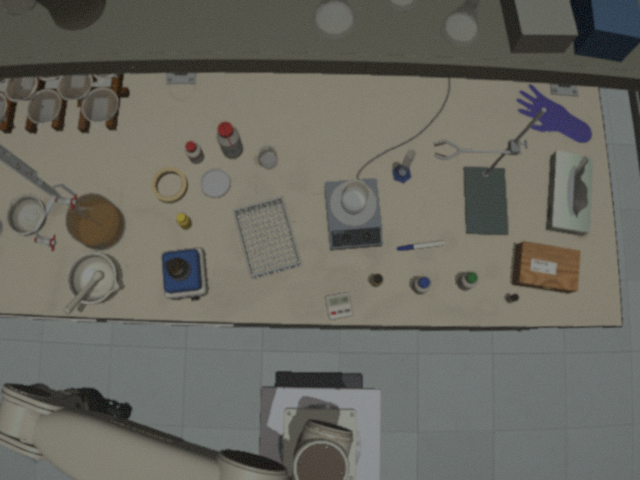

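View pics/wrist0.png

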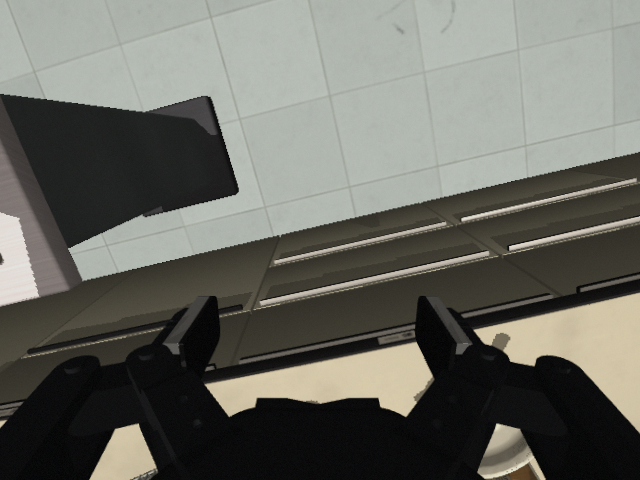

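Candidates for the amber bottles, by scene pixel:
- (207,193): black cap, standing in the mixer cup.
- (343,301): black cap, on the bench.
- (250,210): yellow look-alike.
- (481,400): small black-capped vial.
- (198,180): large brown flask.

By the description I choose the first as the mixed bottle and the second as the next bottle. I'll check both in one crop.

```bash
python3 - <<'E'
from h import *
import pickle
s=pickle.load(open("scene0.pkl","rb"));t=pickle.load(open("top0.pkl","rb"))
a=cv2.resize(s["color"][165:265,170:270],(400,400),interpolation=cv2.INTER_CUBIC)
b=cv2.resize(s["color"][265:365,310:410],(400,400),interpolation=cv2.INTER_CUBIC)
cv2.imwrite("pics/crop1.png",np.hstack([a,b]))
a=cv2.resize(t["color"][225:325,140:240],(400,400),interpolation=cv2.INTER_CUBIC)
b=cv2.resize(t["color"][235:335,330:430],(400,400),interpolation=cv2.INTER_CUBIC)
cv2.imwrite("pics/crop2.png",np.hstack([a,b]))
for nm,uv,z in [("mixedcap",(178,266),.187),("mixer",(184,272),.085),("nextcap",(376,279),.078),("basket",(267,238),.06)]:
    print(nm,plane(t,*uv,z).round(3))
for nm,uv,z in [("mixedcap",(206,182),.187),("nextcap",(343,290),.078)]: print(nm,plane(s,*uv,z).round(3))
E
```

```text
mixedcap [0.441 0.355 0.187]
mixer [0.441 0.364 0.085]
nextcap [ 0.435 -0.137  0.078]
basket [0.542 0.152 0.06 ]
mixedcap [0.42  0.327 0.187]
nextcap [ 0.421 -0.163  0.078]
```

View pics/crop1.png

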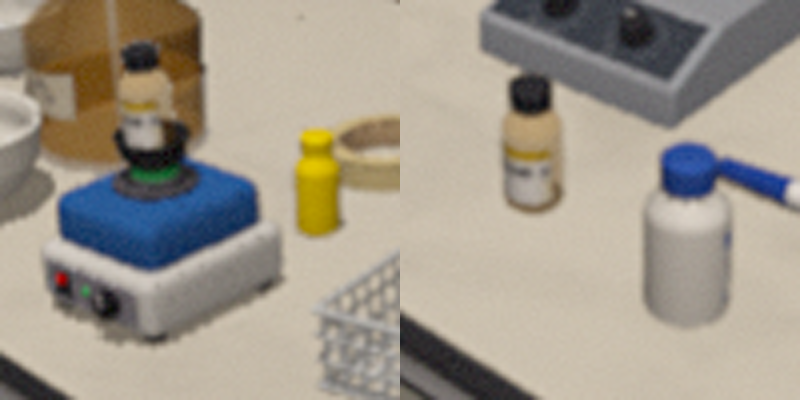

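View pics/crop2.png

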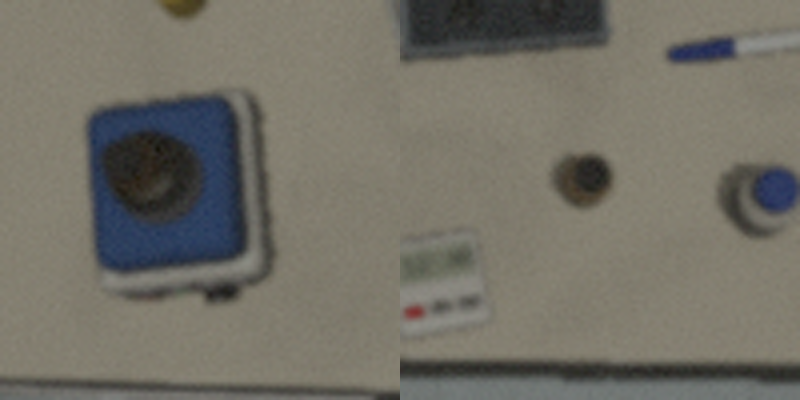

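The crop confirms the choice: mixed bottle in the cup (scene 205,177 for its cap top), next bottle at scene 343,286. The yellow bottle is separate at scene 250,210. Next I refine the pixels and triangulate.

```bash
python3 - <<'E'
from h import *
import pickle
s=pickle.load(open("scene0.pkl","rb"));t=pickle.load(open("top0.pkl","rb"))
def tri(p,q):
    o1,d1=ray(s,*p);o2,d2=ray(t,*q)
    A=np.stack([d1,-d2],1);x=np.linalg.lstsq(A,o2-o1,rcond=None)[0]
    a=o1+d1*x[0];b=o2+d2*x[1];return ((a+b)/2).round(4),np.linalg.norm(a-b).round(4)
print("next",tri((342.5,285.5),(378.2,278.2)),plane(s,342.5,285.5,.078),plane(t,378.2,278.2,.078))
print("mixedcap s",plane(s,205,177,.187))
P=plane(s,205,177,.187);print("proj in top",proj(t,P))
a=t["color"][240:300,150:220];a=cv2.resize(a,None,fx=8,fy=8,interpolation=cv2.INTER_CUBIC)
a=np.clip(a.astype(float)*2.2,0,255).astype(np.uint8);cv2.imwrite("pics/crop3.png",a)
# blue housing top
hsv=cv2.cvtColor(t["color"],cv2.COLOR_BGR2HSV)
m=cv2.inRange(hsv,(100,110,40),(125,255,255));m[:, :150]=0;m[:,220:]=0;m[:240]=0;m[310:]=0
cs,_=cv2.findContours(m,cv2.RETR_EXTERNAL,cv2.CHAIN_APPROX_NONE);c=max(cs,key=cv2.contourArea)
r=cv2.minAreaRect(c);print(r)
for p in cv2.boxPoints(r):print(plane(t,*p,.085).round(3))
print("c",plane(t,*r[0],.085))
# green band in scene
hs=cv2.cvtColor(s["color"],cv2.COLOR_BGR2HSV);g=cv2.inRange(hs,(45,100,40),(85,255,255));g[:, :180]=0;g[:,240:]=0
ys,xs=np.nonzero(g);print(list(zip(xs,ys))[:60])
E
```

```text
next (array([ 0.4385, -0.1439,  0.073 ]), np.float64(0.0025)) [ 0.433793   -0.15002726  0.078     ] [ 0.43682458 -0.14248758  0.078     ]
mixedcap s [0.43892506 0.35995298 0.187     ]
proj in top (np.float64(175.9230551207408), np.float64(266.8132715855096))
((180.72560119628906, 270.5304870605469), (38.761474609375, 35.11722946166992), 83.6598129272461)
[0.49  0.429 0.085]
[0.502 0.336 0.085]
[0.401 0.318 0.085]
[0.388 0.41  0.085]
c [0.44508349 0.37276694 0.085     ]
[(np.int64(212), np.int64(206)), (np.int64(213), np.int64(206)), (np.int64(214), np.int64(206)), (np.int64(203), np.int64(207)), (np.int64(204), np.int64(207)), (np.int64(205), np.int64(207)), (np.int64(206), np.int64(207)), (np.int64(207), np.int64(207)), (np.int64(208), np.int64(207)), (np.int64(209), np.int64(207)), (np.int64(210), np.int64(207)), (np.int64(211), np.int64(207)), (np.int64(212), np.int64(207)), (np.int64(213), np.int64(207)), (np.int64(214), np.int64(207)), (np.int64(203), np.int64(208)), (np.int64(204), np.int64(208)), (np.int64(205), np.int64(208)), (np.int64(206), np.int64(208)), (np.int64(207), np.int64(208)), (np.int64(208), np.int64(208)), (np.int64(209), np.int64(208)), (np.int64(210), np.int64(208)), (np.int64(211), np.int64(208)), (np.int64(212), np.int64(208)), (np.int64(213), np.int64(208)), (np.int64(203), np.int64(209)), (np.int64(204), np.int64(209)), (np.int64(205), np.int64(209)), (np.int64(206), np.int64(209)), (np.int64(207), np.int64(209)), (np.int64(208), np.int64(209)), (np.int64(209), np.int64(209)), (np.int64(210), np.int64(209)), (np.int64(211), np.int64(209)), (np.int64(212), np.int64(209)), (np.int64(191), np.int64(237)), (np.int64(191), np.int64(238))]
```

View pics/crop3.png

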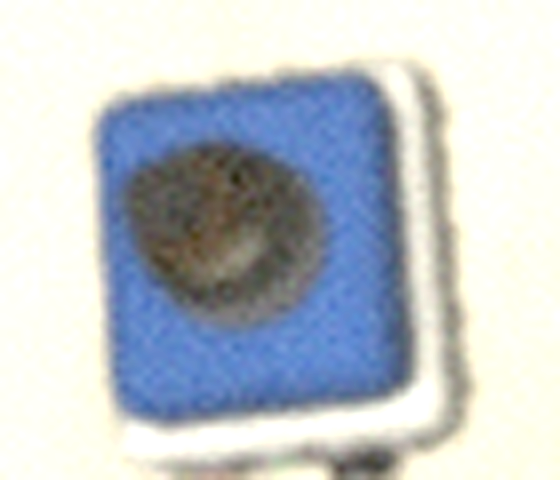

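```bash
cat >> h.py <<'E'
def go(x,y,z,yaw=None):
    """tool deltas to world target; yaw = world angle of tool y axis (mod pi), tool pointing down"""
    o=bot.get_obs(); M=R.from_quat(o["tool_rot"]).as_matrix()
    t=M.T@(np.array([x,y,z])-o["eef_pos"])
    if yaw is None: yaw=np.arctan2(M[1,1],M[0,1])
    best=None
    for k in(0,np.pi):
        yy=np.array([np.cos(yaw+k),np.sin(yaw+k),0]);zz=np.array([0,0,-1.]);xx=np.cross(yy,zz)
        rv=R.from_matrix(M.T@np.stack([xx,yy,zz],1)).as_rotvec(degrees=True)
        if best is None or np.linalg.norm(rv)<np.linalg.norm(best): best=rv
    print("t",t.round(4),"tw",best.round(2),"len",np.linalg.norm(t).round(3))
def st():
    o=bot.get_obs();print({k:np.round(o[k],4).tolist() for k in("clock","eef_pos","tool_rot","ft_force","grip_width","joint_pos")})
E
python3 - <<'E'
from h import *
import pickle
s=pickle.load(open("scene0.pkl","rb"));t=pickle.load(open("top0.pkl","rb"))
print(plane(t,181.6,270.5,.085),plane(t,179.6,270,.091),plane(s,208,208,.100))
go(.435,.36,.25)
E
```

```text
[0.44522062 0.37044398 0.085     ] [0.44552258 0.37435459 0.091     ] [0.43611522 0.35546668 0.1       ]
t [-0.3388 -0.0479 -0.0193] tw [-0.09  0.    0.  ] len 0.343
```

Emit:
send_rows([
  {"grip": 1,"translation": [-0.06,-0.008,-0.01],"twist": [0,0,0]},
  {"grip": 1,"translation": [-0.12,-0.017,-0.02],"twist": [0,0,0]},
  {"grip": 1,"translation": [-0.18,-0.025,-0.02],"twist": [0,0,0]},
  {"grip": 1,"translation": [-0.24,-0.034,-0.02],"twist": [0,0,0]},
  {"grip": 1,"translation": [-0.3,-0.043,-0.02],"twist": [0,0,0]},
])

```text
clock: 0.78
eef_pos: [0.3999, 0.3728, 0.2505]
tool_rot: [0.118, 0.993, -0.001, -0.0]
ft_force: [-0.5, 0.9, 0.3]
grip_width: 0.0853
```

```bash
python3 - <<'E'
from h import *
import pickle
st();c=camera("wrist");cv2.imwrite("pics/w1.png",c["color"]);pickle.dump(c,open("w1.pkl","wb"));print(c["xyz"],c["rotation"])
go(.435,.36,.25)
E
```

```text
{'clock': 0.775, 'eef_pos': [0.3999, 0.3728, 0.2505], 'tool_rot': [0.1176, 0.9931, -0.0008, -0.0002], 'ft_force': [-0.4689, 0.8772, 0.3206], 'grip_width': 0.0853, 'joint_pos': [0.7507, 0.3291, 0.1749, 1.4182, -0.0007, 0.9864]}
[0.32676251 0.38929058 0.39263319] [0.77688784 0.61240016 0.09061994 0.1148884 ]
t [-0.0298 -0.0024  0.0001] tw [-0.18  0.32  0.  ] len 0.03
```

View pics/w1.png

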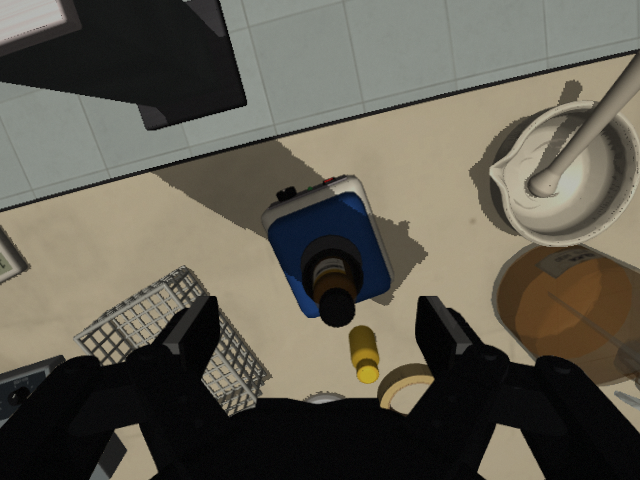

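The wrist view shows the mixed bottle's cap at (338,308) between the fingers, the blue housing, the basket at left, and the yellow bottle at (363,352).

```bash
python3 - <<'E'
from h import *
import pickle
c=pickle.load(open("w1.pkl","rb"));s=pickle.load(open("scene0.pkl","rb"))
a=c["color"][170:340,240:410];a=np.clip(cv2.resize(a,None,fx=4,fy=4,interpolation=cv2.INTER_CUBIC)[:600].astype(float)*2.5,0,255).astype(np.uint8)
cv2.imwrite("pics/w1c.png",a)
print(plane(c,338,308,.187))
E
```

```text
[0.43915265 0.37690385 0.187     ]
```

View pics/w1c.png

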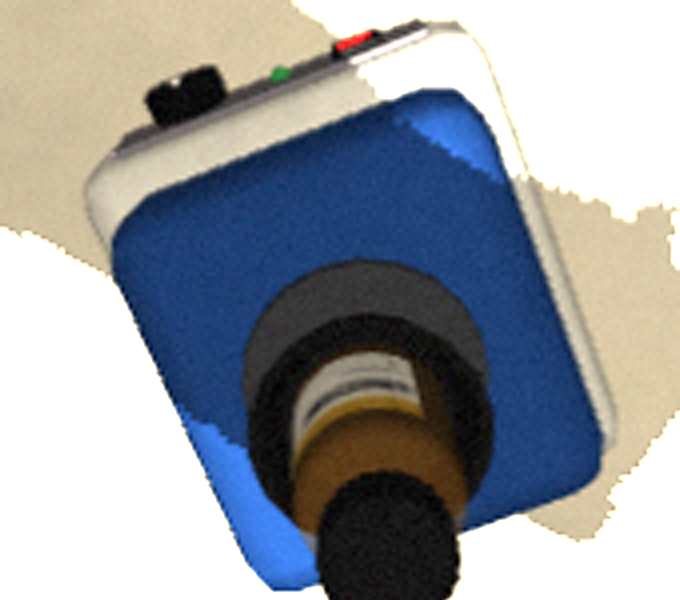

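```bash
python3 - <<'E'
from h import *
import pickle
c=pickle.load(open("w1.pkl","rb"))
print("cap",plane(c,337,305,.187),"collar",plane(c,331.5,264.5,.091),"rim",plane(c,332.5,277.5,.123))
# widths check
print(plane(c,240+245/4,170+375/4,.091)-plane(c,240+487/4,170+375/4,.091), plane(c,240+247/4,170+433/4,.123)-plane(c,240+492/4,170+433/4,.123))
print("top edges: collar",plane(c,240+366/4,170+260/4,.091),"rim",plane(c,240+368/4,170+313/4,.123))
print("cap w", plane(c,240+318/4,305,.187)-plane(c,240+458/4,305,.187))
t=pickle.load(open("top0.pkl","rb"))
# basket in wrist: near corner(s)
E
```

```text
cap [0.43677019 0.37673434 0.187     ] collar [0.44474657 0.37509708 0.091     ] rim [0.44418719 0.37477787 0.123     ]
[-0.0135259  -0.05624811  0.        ] [-0.01242023 -0.05160767  0.        ]
top edges: collar [0.41606766 0.38160884 0.091     ] rim [0.41803479 0.3802569  0.123     ]
cap w [-0.00556935 -0.02308418  0.        ]
```

```bash
python3 - <<'E'
from h import *
go(.441,.3755,.25);go(.441,.3755,.131)
E
```

```text
t [-0.0319  0.0141  0.    ] tw [-0.18  0.32  0.  ] len 0.035
t [-0.0312  0.0145  0.119 ] tw [-0.18  0.32  0.  ] len 0.124
```

Emit:
send_rows([
  {"grip": 1,"translation": [-0.032,0.014,0.01],"twist": [-0.2,0.3,0]},
  {"grip": 1,"translation": [-0.031,0.014,0.05],"twist": [-0.2,0.3,0]},
  {"grip": 1,"translation": [-0.031,0.014,0.09],"twist": [-0.2,0.3,0]},
  {"grip": 1,"translation": [-0.031,0.014,0.119],"twist": [-0.2,0.3,0]},
  {"grip": 1,"translation": [-0.031,0.014,0.119],"twist": [-0.2,0.3,0]},
])

```text
clock: 1.45
eef_pos: [0.4386, 0.3735, 0.128]
tool_rot: [0.121, 0.993, -0.002, -0.002]
ft_force: [-0.3, 0.5, -0.1]
grip_width: 0.0851
```

```bash
python3 - <<'E'
from h import *
st();c=camera("wrist");cv2.imwrite("pics/w2.png",c["color"]);go(.441,.3755,.131)
E
```

```text
{'clock': 1.45, 'eef_pos': [0.4386, 0.3735, 0.128], 'tool_rot': [0.1213, 0.9926, -0.0024, -0.0022], 'ft_force': [-0.2801, 0.5238, -0.0807], 'grip_width': 0.0851, 'joint_pos': [0.7054, 0.4565, 0.0411, 1.162, 0.0, 0.9486]}
t [-0.0009  0.0012 -0.0009] tw [-0.12 -0.09 -0.  ] len 0.002
```

View pics/w2.png

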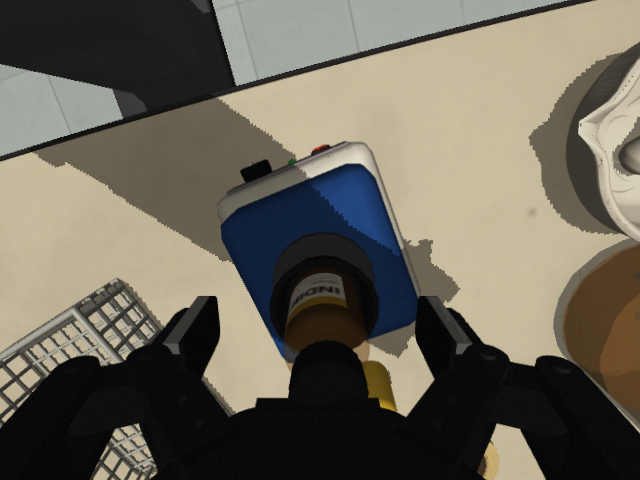

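The bottle stands between the pads (cap at 328,372, pads at 200 and 437), roughly centred. Closing.

Emit:
send_rows([
  {"grip": 0,"translation": [-0.001,0.001,-0.001],"twist": [0,0,0]},
  {"grip": 0,"translation": [-0.001,0.001,-0.001],"twist": [0,0,0]},
  {"grip": 0,"translation": [-0.001,0.001,-0.001],"twist": [0,0,0]},
  {"grip": 0,"translation": [-0.001,0.001,-0.001],"twist": [0,0,0]},
  {"grip": 0,"translation": [-0.001,0.001,-0.001],"twist": [0,0,0]},
])

```text
clock: 2.12
eef_pos: [0.4415, 0.3758, 0.1319]
tool_rot: [0.121, 0.993, -0.0, -0.0]
ft_force: [0.1, 0.6, 3.0]
grip_width: 0.0316
```

Emit:
send_rows([
  {"grip": 0,"translation": [0,0,-0.01],"twist": [0,0,0]},
  {"grip": 0,"translation": [0,0,-0.03],"twist": [0,0,0]},
  {"grip": 0,"translation": [0,0,-0.05],"twist": [0,0,0]},
  {"grip": 0,"translation": [0,0,-0.07],"twist": [0,0,0]},
  {"grip": 0,"translation": [0,0,-0.08],"twist": [0,0,0]},
])

```text
clock: 2.75
eef_pos: [0.4418, 0.3759, 0.2132]
tool_rot: [0.121, 0.993, 0.0, 0.0]
ft_force: [0.4, -0.1, 0.3]
grip_width: 0.0318
```

```bash
python3 - <<'E'
from h import *
import pickle
st();c=camera("wrist");cv2.imwrite("pics/w3.png",c["color"]);pickle.dump(c,open("w3.pkl","wb"))
t=pickle.load(open("top0.pkl","rb"))
a=t["color"][190:285,225:310];a=np.clip(cv2.resize(a,None,fx=6,fy=6,interpolation=cv2.INTER_CUBIC).astype(float)*1.8,0,255).astype(np.uint8);cv2.imwrite("pics/bk.png",a)
s=camera("scene")["color"][120:280,150:350];cv2.imwrite("pics/s3.png",cv2.resize(s,None,fx=3,fy=3,interpolation=cv2.INTER_CUBIC))
E
```

```text
{'clock': 2.75, 'eef_pos': [0.4418, 0.3759, 0.2132], 'tool_rot': [0.1212, 0.9926, 0.0002, 0.0002], 'ft_force': [0.4433, -0.1304, 0.3042], 'grip_width': 0.0318, 'joint_pos': [0.705, 0.4079, 0.1936, 1.3559, 0.0001, 0.9481]}
```

View pics/w3.png

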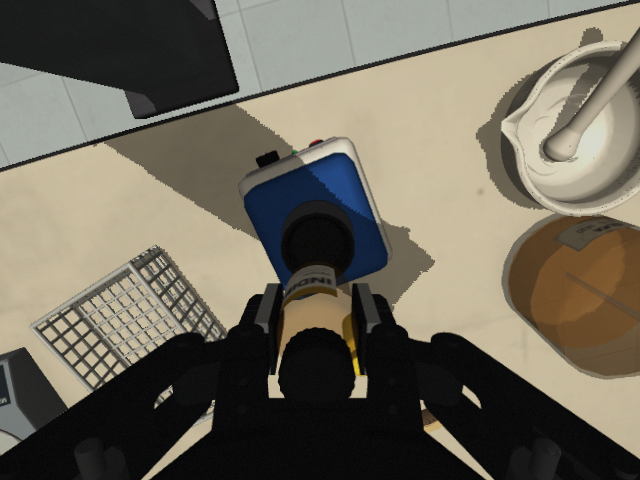

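View pics/bk.png

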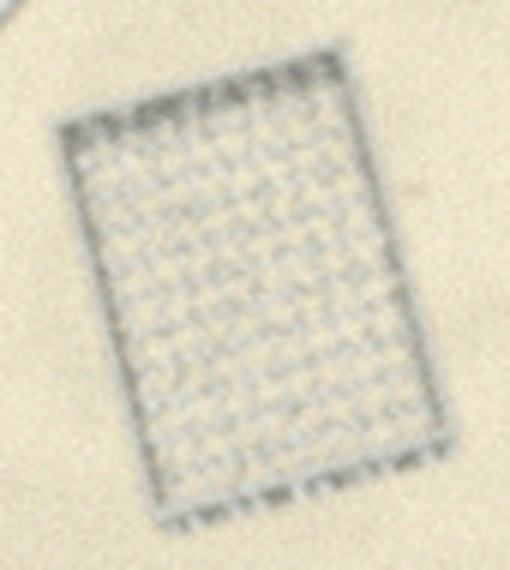

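View pics/s3.png

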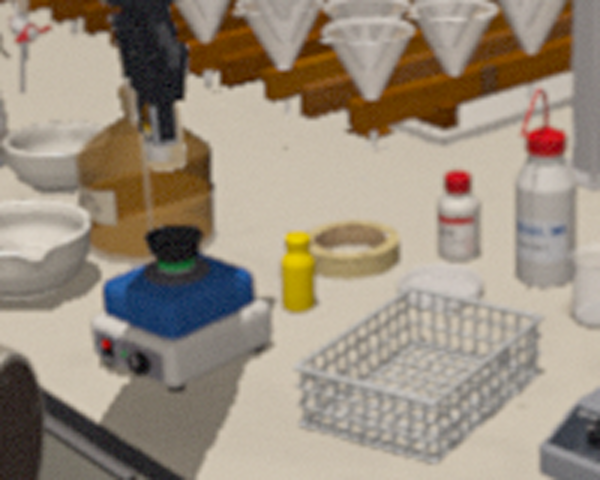

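The bottle is gripped and out. The empty cup shows at wrist (318,243), and the basket is at left with its rim corners clear in the top view.

```bash
python3 - <<'E'
from h import *
import pickle
t=pickle.load(open("top0.pkl","rb"));c=pickle.load(open("w3.pkl","rb"))
P=[plane(t,225+u/6,190+v/6,.06) for u,v in((60,122),(345,45),(450,440),(165,525))]
for i in range(4):print(P[i].round(3),np.linalg.norm(P[i]-P[(i+1)%4]).round(3))
print("centre",np.mean(P,0))
# wrist: rim corners
for uv in((33,326),(155,247)):print("wrist corner",plane(c,*uv,.06).round(3))
a=c["color"][180:300,260:380];a=np.clip(cv2.resize(a,None,fx=5,fy=5,interpolation=cv2.INTER_CUBIC).astype(float)*3,0,255).astype(np.uint8);cv2.imwrite("pics/w3c.png",a)
E
```

```text
[0.616 0.242 0.06 ] 0.133
[0.655 0.114 0.06 ] 0.187
[0.475 0.062 0.06 ] 0.13
[0.435 0.186 0.06 ] 0.19
centre [0.54511459 0.15104644 0.06      ]
wrist corner [0.477 0.066 0.06 ]
wrist corner [0.428 0.223 0.06 ]
```

View pics/w3c.png

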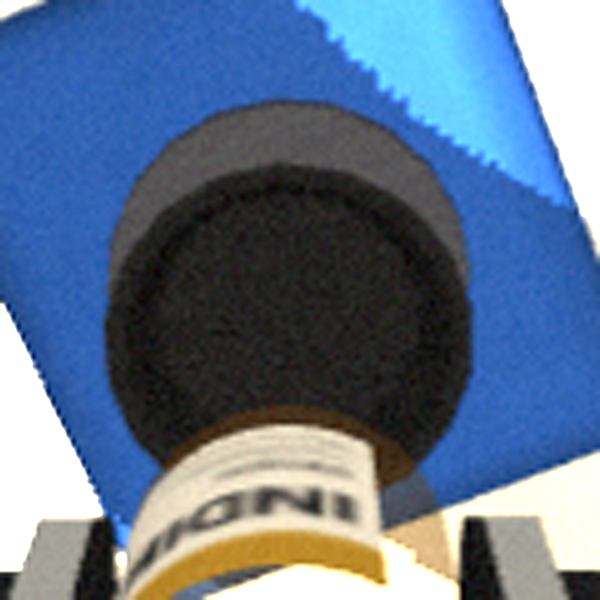

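```bash
python3 - <<'E'
from h import *
import pickle
c=pickle.load(open("w3.pkl","rb"));s=pickle.load(open("scene0.pkl","rb"));t=pickle.load(open("top0.pkl","rb"))
print("rim c",plane(c,260+289.5/5,180+341/5,.123),"w",np.linalg.norm(plane(c,260+107/5,180+335/5,.123)-plane(c,260+472/5,180+335/5,.123)),"edge",plane(c,318,180+163/5,.123))
print("collar edge",plane(c,318,180+100/5,.091))
print("blue",plane(t,424,283,.092),plane(s,382,308,.092))
go(.545,.150,.20)
E
```

```text
rim c [0.44492386 0.37483023 0.123     ] w 0.05294736970529321 edge [0.41930608 0.38123705 0.123     ]
collar edge [0.4163945  0.38211186 0.091     ]
blue [ 0.42428039 -0.25987119  0.092     ] [ 0.41160019 -0.27866601  0.092     ]
t [-0.1544 -0.1947  0.013 ] tw [ 0.07  0.04 -0.  ] len 0.249
```

Emit:
send_rows([
  {"grip": 0,"translation": [-0.032,-0.04,0],"twist": [0,0,0]},
  {"grip": 0,"translation": [-0.065,-0.082,0],"twist": [0,0,0]},
  {"grip": 0,"translation": [-0.098,-0.124,0],"twist": [0,0,0]},
  {"grip": 0,"translation": [-0.13,-0.165,0.005],"twist": [0,0,0]},
  {"grip": 0,"translation": [-0.154,-0.195,0.013],"twist": [0,0,0]},
])

```text
clock: 3.48
eef_pos: [0.5448, 0.1476, 0.199]
tool_rot: [0.122, 0.993, 0.0, -0.0]
ft_force: [-0.3, 0.6, -0.7]
grip_width: 0.0316
```

```bash
python3 - <<'E'
from h import *
st();go(.545,.150,.033)
E
```

```text
{'clock': 3.475, 'eef_pos': [0.5448, 0.1476, 0.199], 'tool_rot': [0.122, 0.9925, 0.0002, -0.0001], 'ft_force': [-0.2917, 0.6246, -0.7428], 'grip_width': 0.0316, 'joint_pos': [0.2643, 0.3833, 0.1194, 1.307, 0.0005, 0.5088]}
t [0.0003 0.0024 0.166 ] tw [ 0.02 -0.02  0.  ] len 0.166
```

Emit:
send_rows([
  {"grip": 0,"translation": [0,0.002,0.04],"twist": [0,0,0]},
  {"grip": 0,"translation": [0,0.002,0.08],"twist": [0,0,0]},
  {"grip": 0,"translation": [0,0.002,0.12],"twist": [0,0,0]},
  {"grip": 0,"translation": [0,0.002,0.15],"twist": [0,0,0]},
  {"grip": 0,"translation": [0,0.002,0.16],"twist": [0,0,0]},
])

```text
clock: 4.1
eef_pos: [0.5426, 0.1488, 0.0359]
tool_rot: [0.122, 0.993, -0.001, -0.003]
ft_force: [-1.1, 0.2, -0.5]
grip_width: 0.0314
```

```bash
python3 - <<'E'
from h import *
st();go(.545,.150,.033);c=camera("wrist");cv2.imwrite("pics/w4.png",c["color"])
E
```

```text
{'clock': 4.1, 'eef_pos': [0.5426, 0.1488, 0.0359], 'tool_rot': [0.122, 0.9925, -0.001, -0.003], 'ft_force': [-1.1214, 0.2113, -0.5247], 'grip_width': 0.0314, 'joint_pos': [0.2674, 0.5231, -0.1167, 0.9373, 0.0004, 0.512]}
t [-0.0021  0.0017  0.0029] tw [-0.16 -0.33 -0.  ] len 0.004
```

View pics/w4.png

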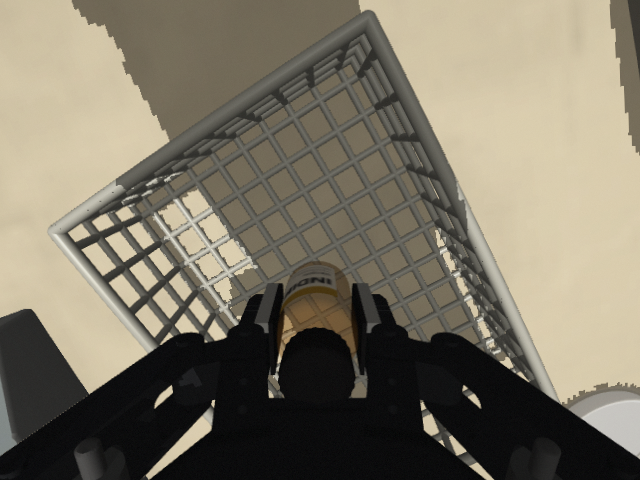

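The bottle hangs inside the basket, clear of all walls, a few mm above the floor. Lowering a little more and releasing.

Emit:
send_rows([
  {"grip": 0,"translation": [0,0,0.005],"twist": [0,0,0]},
  {"grip": 0,"translation": [0,0,0.006],"twist": [0,0,0]},
])

```text
clock: 4.4
eef_pos: [0.5433, 0.1491, 0.0305]
tool_rot: [0.122, 0.993, -0.001, -0.002]
ft_force: [-0.3, 0.5, -0.8]
grip_width: 0.0317
```

Emit:
send_rows([
  {"grip": 0.6,"translation": [0,0,0],"twist": [0,0,0]},
  {"grip": 0.6,"translation": [0,0,0],"twist": [0,0,0]},
  {"grip": 0.6,"translation": [0,0,0],"twist": [0,0,0]},
  {"grip": 0.6,"translation": [0,0,0],"twist": [0,0,0]},
])

```text
clock: 4.9
eef_pos: [0.5434, 0.1491, 0.0307]
tool_rot: [0.122, 0.993, -0.001, -0.002]
ft_force: [-0.0, -0.1, -0.2]
grip_width: 0.0512
```

Emit:
send_rows([
  {"grip": 0.6,"translation": [0,0,-0.02],"twist": [0,0,0]},
  {"grip": 0.6,"translation": [0,0,-0.06],"twist": [0,0,0]},
  {"grip": 0.6,"translation": [0,0,-0.1],"twist": [0,0,0]},
  {"grip": 0.6,"translation": [0,0,-0.14],"twist": [0,0,0]},
  {"grip": 0.6,"translation": [0,0,-0.17],"twist": [0,0,0]},
])

```text
clock: 5.52
eef_pos: [0.5446, 0.1493, 0.2028]
tool_rot: [0.122, 0.993, -0.0, -0.001]
ft_force: [0.0, 0.3, 0.1]
grip_width: 0.0513
```

```bash
python3 - <<'E'
from h import *
st();c=camera("wrist");cv2.imwrite("pics/w5.png",c["color"]);go(.40,-.14,.19)
E
```

```text
{'clock': 5.525, 'eef_pos': [0.5446, 0.1493, 0.2028], 'tool_rot': [0.122, 0.9925, -0.0002, -0.0011], 'ft_force': [0.0248, 0.2591, 0.0593], 'grip_width': 0.0513, 'joint_pos': [0.2674, 0.3838, 0.1304, 1.3196, 0.0005, 0.5119]}
t [ 0.0721 -0.3167  0.0159] tw [ 0.15  0.21 -0.  ] len 0.325
```

View pics/w5.png

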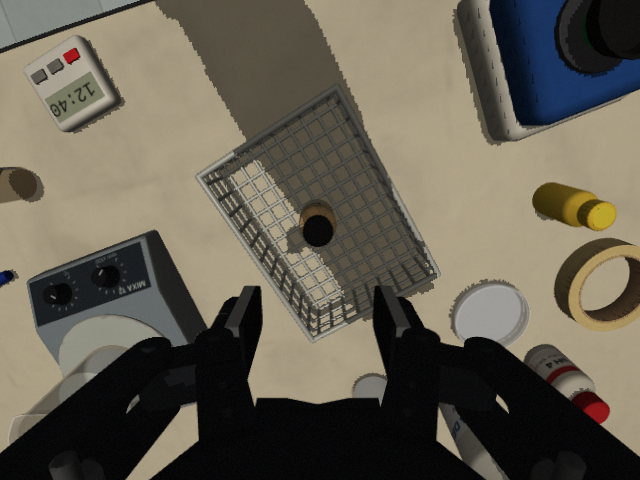

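The bottle stands upright in the basket (318,228). Now to the next bottle.

Emit:
send_rows([
  {"grip": 0.7,"translation": [0.025,-0.05,-0.01],"twist": [0,0,0]},
  {"grip": 0.7,"translation": [0.05,-0.1,-0.01],"twist": [0,0,0]},
  {"grip": 0.7,"translation": [0.07,-0.15,-0.01],"twist": [0,0,0]},
  {"grip": 0.7,"translation": [0.072,-0.205,-0.01],"twist": [0,0,0]},
  {"grip": 0.7,"translation": [0.072,-0.26,-0.01],"twist": [0,0,0]},
])

```text
clock: 6.2
eef_pos: [0.4127, -0.0862, 0.2161]
tool_rot: [0.122, 0.993, 0.001, 0.002]
ft_force: [0.4, -1.0, 1.3]
grip_width: 0.0598
```

```bash
python3 - <<'E'
from h import *
import pickle
st();c=camera("wrist");cv2.imwrite("pics/w6.png",c["color"]);pickle.dump(c,open("w6.pkl","wb"))
E
```

```text
{'clock': 6.2, 'eef_pos': [0.4127, -0.0862, 0.2161], 'tool_rot': [0.1215, 0.9926, 0.001, 0.0024], 'ft_force': [0.4364, -1.0381, 1.269], 'grip_width': 0.0598, 'joint_pos': [-0.2076, 0.0901, -0.2178, 1.2583, 0.0024, 0.036]}
```

View pics/w6.png

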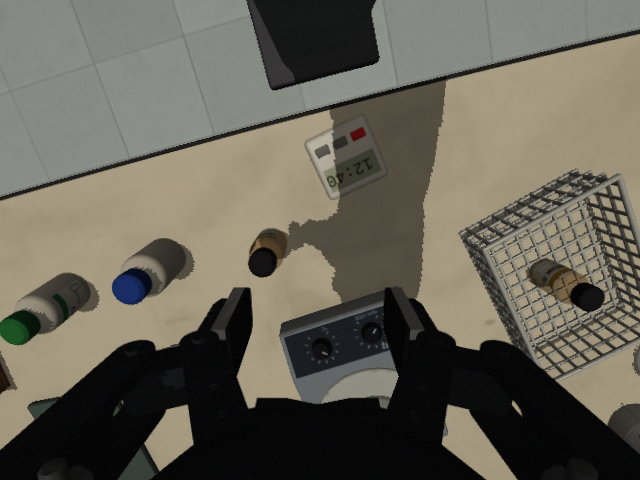

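The next bottle's cap is at (262,263); blue is at (130,285), 0.1 m clear, and the mixed bottle is still upright in the basket.

```bash
python3 - <<'E'
from h import *
import pickle
c=pickle.load(open("w6.pkl","rb"))
m=(c["color"].max(2)<45).astype(np.uint8);m[:240]=0;m[285:]=0;m[:,:235]=0;m[:,290:]=0
ys,xs=np.nonzero(m);print(xs.min(),xs.max(),ys.min(),ys.max())
u,v=(xs.min()+xs.max())/2,(ys.min()+ys.max())/2
P=plane(c,u,v,.078);print(u,v,P)
go(P[0],P[1],.16);go(P[0],P[1],.024)
E
```

```text
248 276 247 276
262.0 261.5 [ 0.43242002 -0.14201192  0.078     ]
t [-0.0329 -0.0431  0.0563] tw [-0.15  0.22  0.  ] len 0.078
t [-0.0324 -0.0428  0.1923] tw [-0.15  0.22  0.  ] len 0.2
```

Emit:
send_rows([
  {"grip": 0.7,"translation": [-0.018,-0.022,0.02],"twist": [0,0.1,0]},
  {"grip": 0.7,"translation": [-0.034,-0.044,0.04],"twist": [0,0.2,0]},
  {"grip": 0.7,"translation": [-0.035,-0.044,0.07],"twist": [0,0.2,0]},
  {"grip": 0.7,"translation": [-0.035,-0.044,0.1],"twist": [0,0.2,0]},
  {"grip": 0.7,"translation": [-0.035,-0.044,0.1],"twist": [0,0.2,0]},
])

```text
clock: 6.88
eef_pos: [0.4321, -0.1427, 0.1141]
tool_rot: [0.125, 0.992, -0.001, -0.003]
ft_force: [0.0, -0.7, 0.0]
grip_width: 0.0599
```

```bash
python3 - <<'E'
from h import *
import pickle
st();c=camera("wrist");cv2.imwrite("pics/w7.png",c["color"]);pickle.dump(c,open("w7.pkl","wb"))
go(.435,-.143,.023)
E
```

```text
{'clock': 6.875, 'eef_pos': [0.4321, -0.1427, 0.1141], 'tool_rot': [0.1252, 0.9921, -0.0008, -0.0029], 'ft_force': [0.0466, -0.7024, 0.0127], 'grip_width': 0.0599, 'joint_pos': [-0.3173, 0.2473, -0.3093, 1.0196, -0.0026, -0.0662]}
t [-0.0016  0.0007  0.0927] tw [-0.14 -0.13 -0.  ] len 0.093
```

View pics/w7.png

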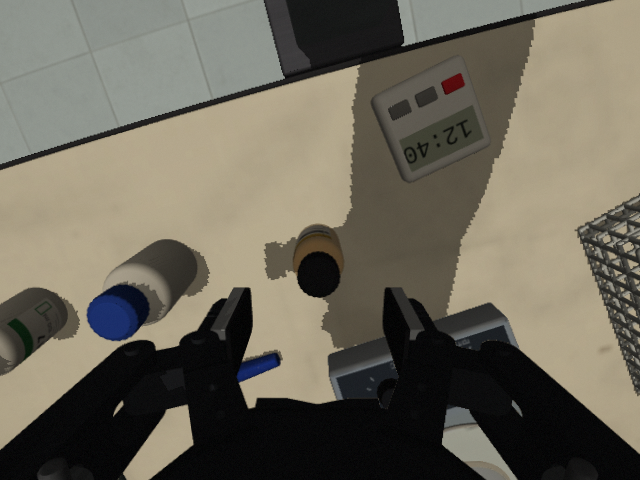

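```bash
python3 - <<'E'
from h import *
import pickle
c=pickle.load(open("w7.pkl","rb"))
print(plane(c,319.5,274,.078), plane(c,317,236,.0))
E
```

```text
[ 0.43257307 -0.14259566  0.078     ] [ 0.43234421 -0.14408348  0.        ]
```

Emit:
send_rows([
  {"grip": 0.7,"translation": [-0.002,0,0.03],"twist": [0,0,0]},
  {"grip": 0.7,"translation": [-0.002,0,0.06],"twist": [0,0,0]},
  {"grip": 0.7,"translation": [-0.002,0,0.085],"twist": [0,0,0]},
  {"grip": 0.7,"translation": [-0.002,0,0.092],"twist": [0,0,0]},
  {"grip": 0.7,"translation": [-0.002,0,0.092],"twist": [0,0,0]},
])

```text
clock: 7.55
eef_pos: [0.436, -0.1439, 0.0246]
tool_rot: [0.125, 0.992, -0.001, -0.001]
ft_force: [-0.1, -0.1, 0.5]
grip_width: 0.0598
```

```bash
python3 - <<'E'
from h import *
st();go(.436,-.143,.023)
E
```

```text
{'clock': 7.55, 'eef_pos': [0.436, -0.1439, 0.0246], 'tool_rot': [0.125, 0.9922, -0.0012, -0.0006], 'ft_force': [-0.1013, -0.1159, 0.4964], 'grip_width': 0.0598, 'joint_pos': [-0.317, 0.3679, -0.4188, 0.7849, -0.0026, -0.0664]}
t [0.0002 0.0009 0.0016] tw [-0.15 -0.06 -0.  ] len 0.002
```

Emit:
send_rows([
  {"grip": 0.7,"translation": [0.002,0.001,0.002],"twist": [0,0,0]},
  {"grip": 0,"translation": [0.002,0.001,0.002],"twist": [0,0,0]},
  {"grip": 0,"translation": [0.002,0.001,0.002],"twist": [0,0,0]},
  {"grip": 0,"translation": [0.002,0.001,0.002],"twist": [0,0,0]},
  {"grip": 0,"translation": [0.002,0.001,0.002],"twist": [0,0,0]},
])

```text
clock: 8.18
eef_pos: [0.435, -0.1427, 0.0236]
tool_rot: [0.125, 0.992, -0.001, 0.0]
ft_force: [-1.2, 0.4, 6.8]
grip_width: 0.0317
```

```bash
python3 - <<'E'
from h import *
import pickle
st();c=camera("wrist");cv2.imwrite("pics/w8.png",c["color"]);pickle.dump(c,open("w8.pkl","wb"))
E
```

```text
{'clock': 8.175, 'eef_pos': [0.435, -0.1427, 0.0236], 'tool_rot': [0.125, 0.9921, -0.0014, 0.0002], 'ft_force': [-1.1856, 0.3619, 6.754], 'grip_width': 0.0317, 'joint_pos': [-0.3152, 0.3662, -0.4252, 0.7785, -0.0027, -0.0645]}
```

View pics/w8.png

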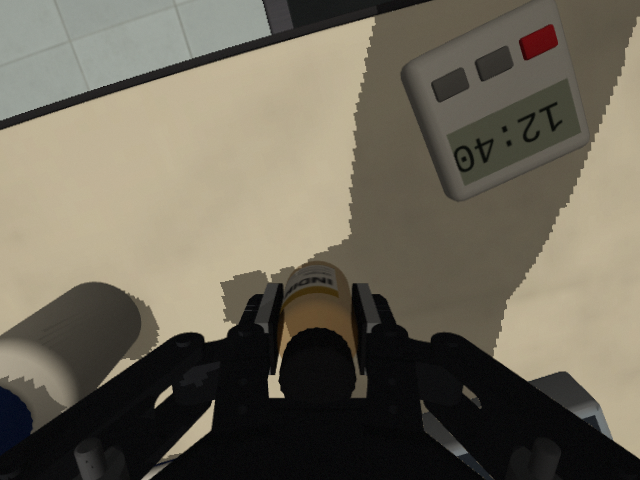

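Emit:
send_rows([
  {"grip": 0,"translation": [0,0,-0.02],"twist": [0,0,0]},
  {"grip": 0,"translation": [0.005,0,-0.06],"twist": [0,0,0]},
  {"grip": 0,"translation": [0.015,0,-0.11],"twist": [0,0,0]},
  {"grip": 0,"translation": [0.025,0,-0.16],"twist": [0,0,0]},
  {"grip": 0,"translation": [0.03,0,-0.2],"twist": [0,0,0]},
])

```text
clock: 8.85
eef_pos: [0.4055, -0.1346, 0.2257]
tool_rot: [0.125, 0.992, -0.002, 0.001]
ft_force: [1.7, -0.7, -1.2]
grip_width: 0.0317
```

```bash
python3 - <<'E'
from h import *
st();go(.42,.34,.223)
E
```

```text
{'clock': 8.85, 'eef_pos': [0.4055, -0.1346, 0.2257], 'tool_rot': [0.1251, 0.9921, -0.0016, 0.0009], 'ft_force': [1.6598, -0.7385, -1.1695], 'grip_width': 0.0317, 'joint_pos': [-0.3186, 0.0976, -0.1838, 1.2869, -0.0027, -0.0678]}
t [0.1038 0.4634 0.0012] tw [-0.16  0.13  0.  ] len 0.475
```

Emit:
send_rows([
  {"grip": 0,"translation": [0.01,0.045,0],"twist": [0,0,0]},
  {"grip": 0,"translation": [0.022,0.1,0],"twist": [0,0,0]},
  {"grip": 0,"translation": [0.035,0.155,0],"twist": [0,0,0]},
  {"grip": 0,"translation": [0.047,0.21,0],"twist": [0,0,0]},
  {"grip": 0,"translation": [0.06,0.265,0],"twist": [0,0,0]},
])

```text
clock: 9.48
eef_pos: [0.413, 0.1387, 0.225]
tool_rot: [0.125, 0.992, -0.002, 0.001]
ft_force: [0.6, 0.6, -0.5]
grip_width: 0.0319
```

```bash
python3 - <<'E'
from h import *
st();go(.445,.374,.223)
E
```

```text
{'clock': 9.475, 'eef_pos': [0.413, 0.1387, 0.225], 'tool_rot': [0.1252, 0.9921, -0.0015, 0.0013], 'ft_force': [0.6112, 0.5966, -0.5399], 'grip_width': 0.0319, 'joint_pos': [0.3267, 0.1157, -0.1653, 1.2889, -0.0038, 0.5776]}
t [0.0274 0.2359 0.0013] tw [-0.15  0.17  0.  ] len 0.237
```

Emit:
send_rows([
  {"grip": 0,"translation": [0.006,0.055,0],"twist": [0,0.1,0]},
  {"grip": 0,"translation": [0.012,0.11,0],"twist": [-0.1,0.1,0]},
  {"grip": 0,"translation": [0.019,0.165,0],"twist": [-0.15,0.15,0]},
  {"grip": 0,"translation": [0.025,0.215,0],"twist": [-0.15,0.15,0]},
  {"grip": 0,"translation": [0.0275,0.236,0],"twist": [-0.15,0.15,0]},
])

```text
clock: 10.1
eef_pos: [0.4445, 0.3768, 0.2234]
tool_rot: [0.124, 0.992, -0.0, -0.0]
ft_force: [1.1, -0.3, -1.7]
grip_width: 0.0315
```

```bash
python3 - <<'E'
from h import *
import pickle
st();c=camera("wrist");cv2.imwrite("pics/w9.png",c["color"]);pickle.dump(c,open("w9.pkl","wb"))
a=c["color"][180:330,240:400];a=np.clip(cv2.resize(a,None,fx=4,fy=4,interpolation=cv2.INTER_CUBIC).astype(float)*2.5,0,255).astype(np.uint8);cv2.imwrite("pics/w9c.png",a)
E
```

```text
{'clock': 10.1, 'eef_pos': [0.4445, 0.3768, 0.2234], 'tool_rot': [0.1238, 0.9923, -0.0001, -0.0001], 'ft_force': [1.0613, -0.3163, -1.7119], 'grip_width': 0.0315, 'joint_pos': [0.7031, 0.4104, 0.2239, 1.3847, 0.0, 0.9513]}
```

View pics/w9c.png

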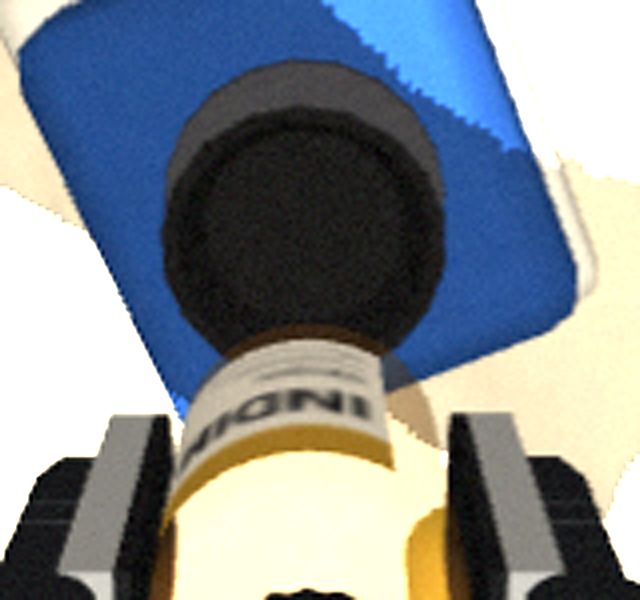

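```bash
python3 - <<'E'
from h import *
import pickle
c=pickle.load(open("w9.pkl","rb"));M=R.from_quat(bot.get_obs()["tool_rot"]).as_matrix();tx=M[:,0];ty=M[:,1]
T=bot.get_obs()["eef_pos"]
rc=plane(c,240+304/4,180+105/4,.123)-27.5e-3*tx
cl=plane(c,240+306/4,180+59/4,.091)-30e-3*tx
bb=plane(c,240+308/4,180+325/4,T[2]-.0236)-17e-3*tx
fl=plane(c,240+305/4,180+128/4,.123)-24e-3*tx
for n,p in(("rim",rc),("collar",cl),("bottle",bb),("inner rim",fl)):print(n,p.round(4),"rel TCP tool",(M.T@(p-T)).round(4))
E
```

```text
rim [0.446  0.3746 0.123 ] rel TCP tool [-0.0022 -0.0035  0.1002]
collar [0.4455 0.3751 0.091 ] rel TCP tool [-0.0017 -0.0032  0.1322]
bottle [0.4493 0.3745 0.1996] rel TCP tool [-0.0054 -0.0028  0.0236]
inner rim [0.4468 0.3746 0.123 ] rel TCP tool [-0.003  -0.0033  0.1002]
```

Emit:
send_rows([
  {"grip": 0,"translation": [0,-0.0005,0.03],"twist": [0,0,0]},
  {"grip": 0,"translation": [0,-0.0005,0.055],"twist": [0,0,0]},
  {"grip": 0,"translation": [0,-0.0005,0.07],"twist": [0,0,0]},
  {"grip": 0,"translation": [0,-0.0005,0.073],"twist": [0,0,0]},
  {"grip": 0,"translation": [0,-0.0005,0.073],"twist": [0,0,0]},
])

```text
clock: 10.78
eef_pos: [0.445, 0.3781, 0.1509]
tool_rot: [0.123, 0.992, 0.001, 0.0]
ft_force: [-0.1, 0.4, 0.1]
grip_width: 0.0317
```

```bash
python3 - <<'E'
from h import *
import pickle
st();c=camera("wrist");pickle.dump(c,open("w10.pkl","wb"))
a=c["color"][200:350,240:400];a=np.clip(cv2.resize(a,None,fx=4,fy=4,interpolation=cv2.INTER_CUBIC).astype(float)*2.5,0,255).astype(np.uint8);cv2.imwrite("pics/w10c.png",a)
s=camera("scene");pickle.dump(s,open("s10.pkl","wb"));b=s["color"][160:250,165:285];cv2.imwrite("pics/s10.png",cv2.resize(b,None,fx=6,fy=6,interpolation=cv2.INTER_CUBIC))
E
```

```text
{'clock': 10.775, 'eef_pos': [0.445, 0.3781, 0.1509], 'tool_rot': [0.1235, 0.9923, 0.0011, 0.0002], 'ft_force': [-0.0781, 0.3711, 0.1158], 'grip_width': 0.0317, 'joint_pos': [0.7037, 0.4481, 0.0906, 1.2114, 0.0012, 0.9513]}
```

View pics/w10c.png

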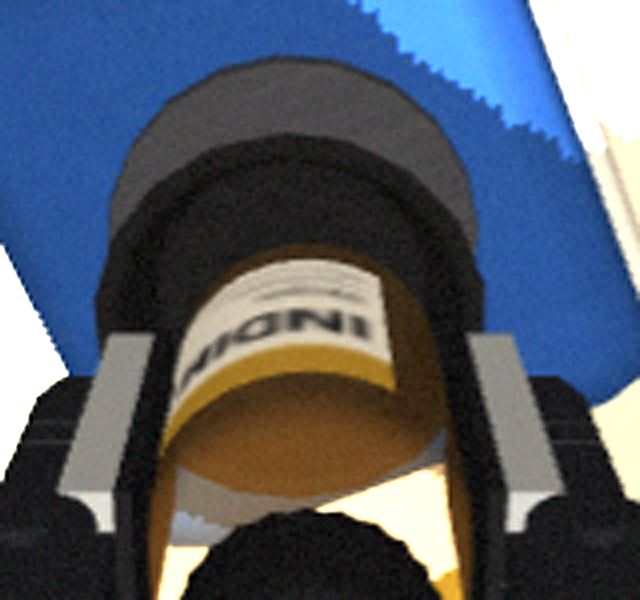

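View pics/s10.png

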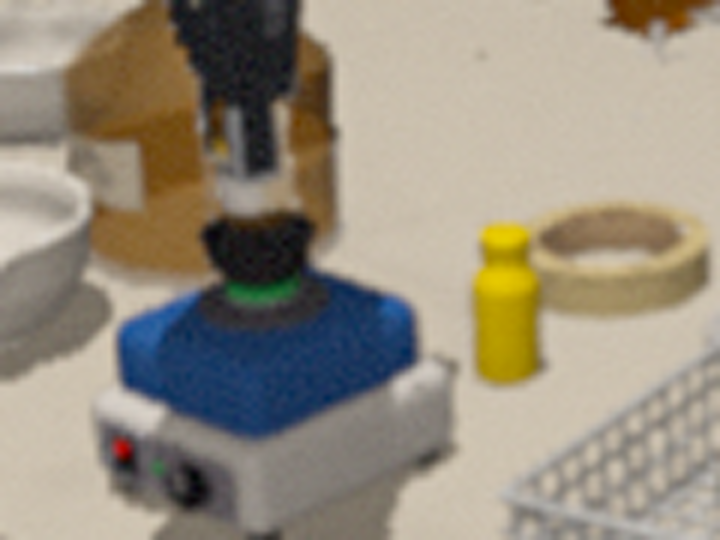

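```bash
python3 - <<'E'
from h import *
import pickle
c=pickle.load(open("w10.pkl","rb"));o=bot.get_obs();M=R.from_quat(o["tool_rot"]).as_matrix();tx=M[:,0];T=o["eef_pos"]
for n,p in(("rim",plane(c,240+291/4,200+133/4,.123)-27.5e-3*tx),("collar",plane(c,240+290/4,200+56/4,.091)-30e-3*tx),("bottle",plane(c,240+306/4,200+243/4,.1273)-17e-3*tx)):print(n,p.round(4),(M.T@(p-T)).round(4))
st()
E
```

```text
rim [0.4457 0.3745 0.123 ] [-0.0014 -0.0037  0.0284]
collar [0.4451 0.3743 0.091 ] [-0.0008 -0.0043  0.0604]
bottle [0.4493 0.3756 0.1273] [-0.0046 -0.0018  0.0241]
{'clock': 10.875, 'eef_pos': [0.4452, 0.3784, 0.1514], 'tool_rot': [0.1234, 0.9924, 0.0015, 0.0006], 'ft_force': [0.1571, 0.8602, -0.428], 'grip_width': 0.0312, 'joint_pos': [0.7038, 0.4476, 0.0912, 1.2114, 0.0012, 0.9514]}
```

Emit:
send_rows([
  {"grip": 0,"translation": [0.0025,-0.002,0],"twist": [0,0,0]},
  {"grip": 0,"translation": [0.0025,-0.002,0.005],"twist": [0,0,0]},
  {"grip": 0,"translation": [0.0025,-0.002,0.01],"twist": [0,0,0]},
  {"grip": 0,"translation": [0.0025,-0.002,0.014],"twist": [0,0,0]},
  {"grip": 0,"translation": [0.0025,-0.002,0.014],"twist": [0,0,0]},
])

```text
clock: 11.5
eef_pos: [0.442, 0.3768, 0.1367]
tool_rot: [0.123, 0.992, 0.001, 0.0]
ft_force: [-0.2, -0.5, -0.9]
grip_width: 0.0312
```

```bash
python3 - <<'E'
from h import *
import pickle
st();c=camera("wrist");pickle.dump(c,open("w11.pkl","wb"))
a=c["color"][200:350,240:400];a=np.clip(cv2.resize(a,None,fx=4,fy=4,interpolation=cv2.INTER_CUBIC).astype(float)*2.5,0,255).astype(np.uint8);cv2.imwrite("pics/w11c.png",a)
E
```

```text
{'clock': 11.5, 'eef_pos': [0.442, 0.3768, 0.1367], 'tool_rot': [0.1234, 0.9924, 0.001, 0.0002], 'ft_force': [-0.1929, -0.4818, -0.9254], 'grip_width': 0.0312, 'joint_pos': [0.7054, 0.4525, 0.0588, 1.1754, 0.0011, 0.9529]}
```

View pics/w11c.png

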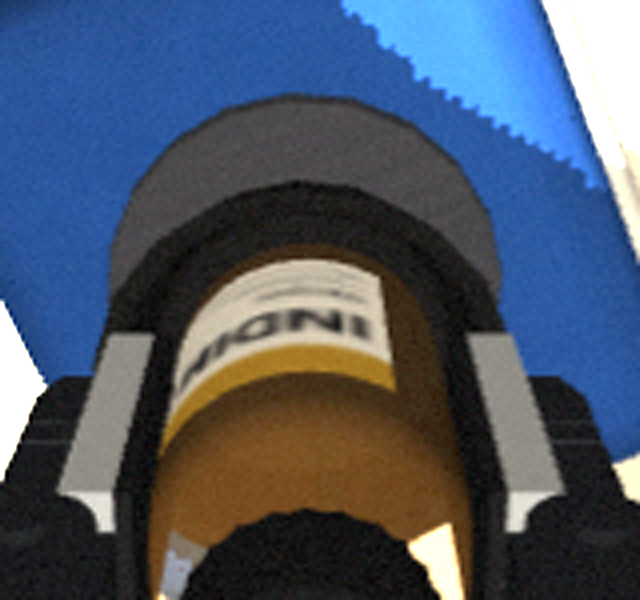

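The bottle is centred in the cup with no contact force. Seating and then pressing in steps while watching the force.

Emit:
send_rows([
  {"grip": 0,"translation": [0,0,0.002],"twist": [0,0,0]},
  {"grip": 0,"translation": [0,0,0.004],"twist": [0,0,0]},
  {"grip": 0,"translation": [0,0,0.006],"twist": [0,0,0]},
  {"grip": 0,"translation": [0,0,0.006],"twist": [0,0,0]},
])

```text
clock: 12.05
eef_pos: [0.4423, 0.3771, 0.1315]
tool_rot: [0.123, 0.992, 0.001, 0.001]
ft_force: [-1.3, -1.2, 3.7]
grip_width: 0.0316
```

Emit:
send_rows([
  {"grip": 0,"translation": [0,0,0],"twist": [0,0,0]},
  {"grip": 0,"translation": [0,0,0],"twist": [0,0,0]},
])

```text
clock: 12.3
eef_pos: [0.4423, 0.3771, 0.1317]
tool_rot: [0.123, 0.992, 0.001, 0.001]
ft_force: [-0.8, -0.6, 2.6]
grip_width: 0.0317
```

Emit:
send_rows([
  {"grip": 0,"translation": [0,0,0.002],"twist": [0,0,0]},
  {"grip": 0,"translation": [0,0,0.004],"twist": [0,0,0]},
  {"grip": 0,"translation": [0,0,0.005],"twist": [0,0,0]},
  {"grip": 0,"translation": [0,0,0.005],"twist": [0,0,0]},
  {"grip": 0,"translation": [0,0,0.005],"twist": [0,0,0]},
])

```text
clock: 12.92
eef_pos: [0.4424, 0.3772, 0.1274]
tool_rot: [0.123, 0.992, 0.002, 0.001]
ft_force: [-1.6, -1.5, 6.7]
grip_width: 0.032
```

```bash
python3 - <<'E'
from h import *
import pickle
st();s=camera("scene");pickle.dump(s,open("s12.pkl","wb"));st()
s0=pickle.load(open("scene0.pkl","rb"))
im=[cv2.resize(x["color"][175:235,180:235],None,fx=7,fy=8,interpolation=cv2.INTER_CUBIC) for x in(s0,s)]
cv2.imwrite("pics/s12.png",np.hstack(im))
cv2.imwrite("pics/w12.png",camera("wrist")["color"])
# rim/band vertical profile along stem column
for x in (s0,s):
    print([tuple(int(k) for k in x["color"][v,206:211].mean(0)) for v in range(194,222)])
E
```

```text
{'clock': 12.925, 'eef_pos': [0.4424, 0.3772, 0.1274], 'tool_rot': [0.1235, 0.9923, 0.0018, 0.0009], 'ft_force': [-1.6236, -1.4601, 6.7359], 'grip_width': 0.032, 'joint_pos': [0.7054, 0.4588, 0.0434, 1.1515, 0.0011, 0.9529]}
{'clock': 12.975, 'eef_pos': [0.4424, 0.3771, 0.1274], 'tool_rot': [0.1235, 0.9923, 0.0017, 0.0009], 'ft_force': [-1.8827, -1.1485, 6.4805], 'grip_width': 0.0315, 'joint_pos': [0.7054, 0.4589, 0.0434, 1.1516, 0.001, 0.9529]}
[(117, 130, 141), (111, 116, 126), (118, 129, 138), (127, 144, 155), (135, 150, 162), (139, 154, 165), (136, 149, 160), (116, 129, 137), (61, 68, 73), (24, 20, 23), (22, 22, 22), (25, 23, 26), (24, 27, 26), (28, 49, 23), (44, 89, 25), (58, 107, 40), (70, 94, 63), (66, 68, 64), (69, 66, 68), (73, 69, 73), (78, 61, 57), (116, 69, 42), (149, 89, 40), (153, 92, 39), (152, 92, 43), (150, 92, 43), (147, 89, 40), (144, 85, 42)]
[(46, 43, 43), (40, 37, 37), (42, 38, 38), (75, 73, 75), (109, 111, 114), (119, 128, 136), (130, 143, 154), (133, 147, 157), (125, 139, 149), (94, 103, 111), (48, 50, 52), (23, 21, 24), (27, 22, 24), (23, 23, 24), (23, 28, 22), (32, 61, 19), (43, 90, 26), (47, 75, 35), (50, 52, 47), (54, 50, 52), (63, 52, 51), (79, 52, 40), (88, 52, 25), (90, 54, 28), (88, 52, 24), (89, 50, 22), (96, 56, 28), (98, 56, 23)]
```

View pics/s12.png

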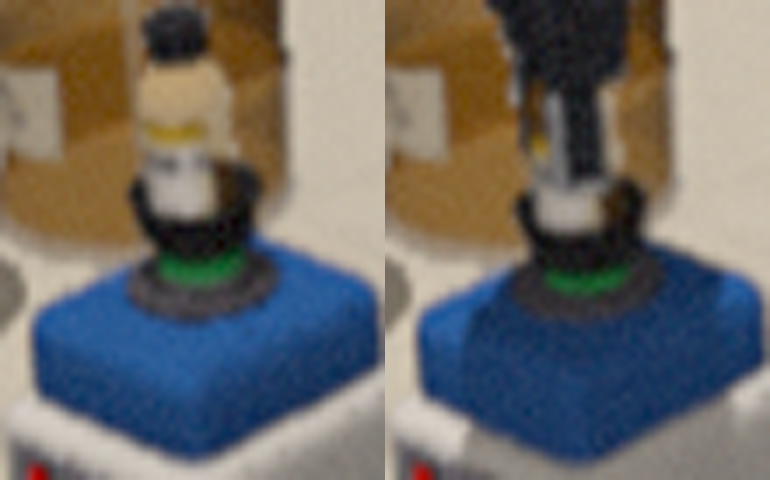

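View pics/w12.png

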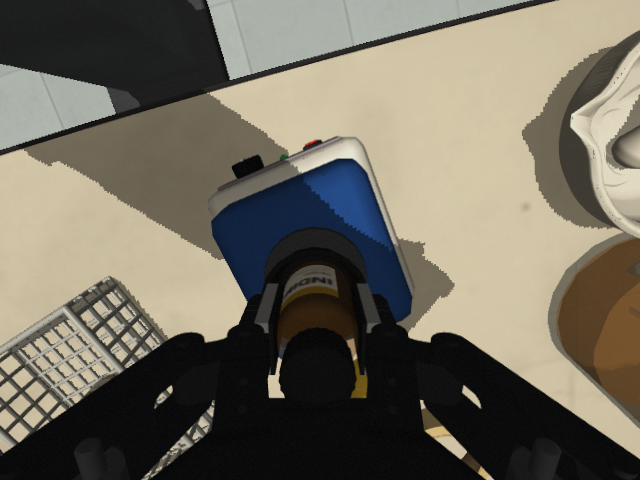

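Height (about 5.2 mm), force (about 7 N) and scene shift (about 2 px) agree on roughly 5 mm. Pressing slightly more.

Emit:
send_rows([
  {"grip": 0,"translation": [0,0,0.001],"twist": [0,0,0]},
  {"grip": 0,"translation": [0,0,0.0015],"twist": [0,0,0]},
  {"grip": 0,"translation": [0,0,0.0015],"twist": [0,0,0]},
  {"grip": 0,"translation": [0,0,0.0015],"twist": [0,0,0]},
  {"grip": 0,"translation": [0,0,0.0015],"twist": [0,0,0]},
])

```text
clock: 13.65
eef_pos: [0.4424, 0.3771, 0.1268]
tool_rot: [0.123, 0.992, 0.002, 0.001]
ft_force: [-2.4, -2.2, 8.1]
grip_width: 0.0314
```

```bash
python3 - <<'E'
from h import *
import pickle
F=[]
for i in range(6):
    s=camera("scene");o=bot.get_obs();F.append([*o["ft_force"],o["eef_pos"][2]])
print(np.mean(F,0).round(4));st()
s0=pickle.load(open("scene0.pkl","rb"))
for x in (s0,s):
    p=np.array([x["color"][v,205:212].astype(float).mean(0) for v in range(200,216)]);print((p[:,1]-p[:,2]).round(0).tolist())
# predicted rows of rim shift & band for 6mm
for z in(.091,.097,.100,.106,.109): print(z,np.round(proj(s,(.4395,.365,z)),1))
cv2.imwrite("pics/s13.png",cv2.resize(s["color"][175:235,170:235],None,fx=9,fy=9,interpolation=cv2.INTER_CUBIC))
E
```

```text
[-2.213  -1.9071  7.6251  0.1267]
{'clock': 13.95, 'eef_pos': [0.4425, 0.3771, 0.1267], 'tool_rot': [0.1235, 0.9923, 0.002, 0.0011], 'ft_force': [-1.7766, -2.0019, 8.059], 'grip_width': 0.0316, 'joint_pos': [0.7054, 0.459, 0.0416, 1.1491, 0.001, 0.953]}
[-11.0, -8.0, -5.0, -4.0, 1.0, -4.0, 3.0, 32.0, 68.0, 65.0, 27.0, 2.0, -4.0, -4.0, 5.0, 30.0]
[-10.0, -11.0, -9.0, -10.0, -5.0, -2.0, 1.0, 1.0, 5.0, 31.0, 53.0, 31.0, 2.0, -3.0, 2.0, 17.0]
0.091 [207.3 209.7]
0.097 [207.1 207.7]
0.1 [207.  206.6]
0.106 [206.9 204.6]
0.109 [206.8 203.6]
```

View pics/s13.png

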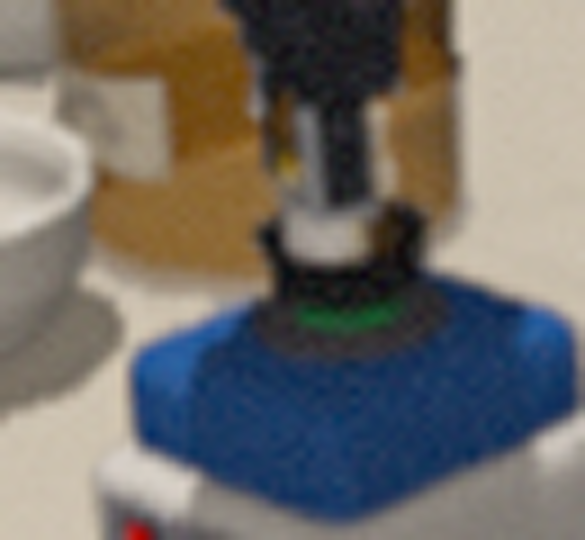

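```bash
python3 - <<'E'
from h import *
t=camera("top");s=camera("scene")
a=cv2.resize(t["color"][190:300,220:500],(780,306));b=cv2.resize(s["color"][200:390,230:470],(370,293));cv2.imwrite("pics/fin.png",np.vstack([a,np.pad(b,((0,0),(0,410),(0,0)))]))
st()
E
```

```text
{'clock': 14.05, 'eef_pos': [0.4425, 0.3771, 0.1267], 'tool_rot': [0.1235, 0.9923, 0.002, 0.0011], 'ft_force': [-2.4012, -1.4366, 7.7062], 'grip_width': 0.0315, 'joint_pos': [0.7054, 0.459, 0.0416, 1.1491, 0.001, 0.953]}
```

View pics/fin.png

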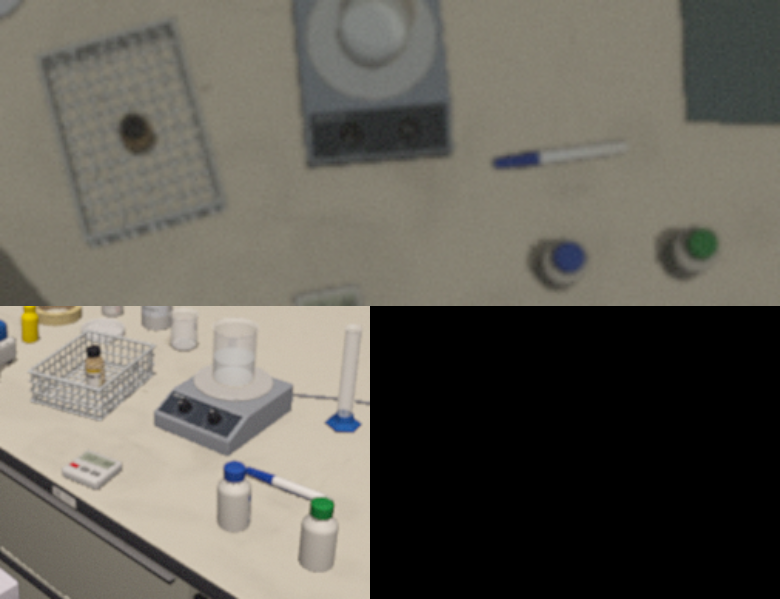

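The mixed bottle stands upright in the basket, and the blue and green bottles stand where they were. Everything holds steady, so I am handing in.

```bash
python3 - <<'E'
from h import *
print(bot.job_done())
E
```

```text
the job is handed in; nothing more can be done
None
```

I took the mixed bottle out of the mixer cup and released it a few mm above the basket floor, where it stands upright. I then stood the other amber bottle in the cup and pressed it down, and the arm is still gripping and holding it there. The job was handed in at about 14 s.

**Travel:** three checks put the cup at about 6 mm:
- Tool height gives 5.9 mm of travel.
- Push force is 7.6 N measured, about 8.2 N after allowing for the bottle's weight, where about 8 N is expected at 6 mm.
- In the scene picture the cup moved down about 2 px, roughly 5.7 mm. The collar edge crosses the green band, but the picture is too coarse to place it within the band more finely.

**Disagreements:** while seating the bottle, its tool-x position came out up to 7 mm apart between views. I corrected by 2–3 mm from a close wrist view, and it went into the cup without touching the rim. About 2–3 N of sideways force remains, so the bottle leans lightly on the cup wall.

**Other objects:** in the last pictures the green- and blue-capped bottles and the yellow look-alike are where they were at the start.

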